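# Shut the under-sink service hatch and turn its wing latch home

### The arm

A 6-joint arm with a two-finger parallel gripper is mounted at the origin on the work surface. World frame = base frame: x ahead of the robot, y to its left, z up, the work surface at z = 0. Lengths are in m, angles in rad, forces in N, time in s.
With the tool pointing down it reaches from about 0.3 to 0.875 m from the base axis. Payload 6.4 kg.
Tool frame: the origin (TCP) lies at the very end of the fingers, on their centre line; the grasp point (between the pads) lies ctrl.grip_point_offset behind it (ctrl.grip_point_offset is the distance from the TCP to the grasp point, in m); z points along the fingers, x is the direction in which the jaws open and shut, and the axes are right-handed (so a half turn about z gives the same grasp; the last joint's range is limited). The gripper opens to 85 mm and grips with 20 to 120 N. Pads are 22 mm wide; open, the fingers measure 114 mm over their backs; the gripper's body (76 mm by 85 mm) begins 54 mm behind the grasp point. The pads swing forward as they close: fully open they stand 13 mm farther back than shut.
Start: joints at [-1.537, 0.181, 1.607, -0, 1.354, -0.206], TCP at [0.137, -0.559, 0.231] pointing down, gripper open.
Joint ranges: [-2.99, 2.99], [-0.89, 2.07], [0.3, 2.58], [-1.14, 4.28], [0, 2.63], [-3.12, 3.12]. Speed limits (rad/s): [2.57, 2.57, 3.01, 3.14, 3.14, 3.14].

### API

Orientations are given as a unit quaternion [w, x, y, z].
In Python, from bench import get_obs, viewer, workorder, ctrl gives the robot as it stands. The module is installed in compiled form; this text tells all that it offers.
- The arm moves only by the tool move_arm, never from a script. Its argument "increments" is a list of rows, each an object of numbers: "tx", "ty", "tz": the shift along the tool's x, y, z in m; "turn": the turn about the tool's z in degrees. A call has 1 to 20 rows; each row is the pose to reach, as a shift and turn from the pose commanded when the call began, along the tool's axes at that moment; what a row does not reach only later rows make up. A row lasts 1/12 s, in which the tool goes at most 41.7 mm and 7.16 degrees, less where a joint would pass 70% of its speed; a pose out of reach is approached as far as the arm can. A call with a gripper value outside its range is refused whole. "gripper" is the opening, from 0 (shut) to 1 (fully open), set as the call begins (left out, the last holds). The fingers move at their own pace and stop on an object; the grip force is fixed at half the most. Time passes only in rows, so rows that repeat a pose let the fingers close. It gives the time, the measured TCP pose, the force and the opening at its end, in the units of the state.
- get_obs(): the state, without advancing time (a new reading comes with each control period).
- viewer.camera(name): name is "scene" or "top" or "wrist"; returns (picture, depth): 384x512x3 uint8, red, green, blue; 384x512 float32, m along the optical axis (not along the pixel's ray), 0 where there is no reading.
- viewer.get_calibration(name): a dict with "intrinsics" (3x3 intrinsics, pixels), "k1" (the pictures are not rectified: a ray, as slopes to the right and down, at radius r is drawn at 1 + k1 r^2 times it, then the intrinsics apply), "origin" and "attitude" of the camera in the world. Camera axes: x right, y up, looking along -z (the intrinsics and any distortion apply to the point x, -y, -z); pixel columns grow to the right and rows downward; lengths in m; the calibration is good to about 2 mm. A picture is of the moment at which its call begins: read the wrist's pose just before it. get_calibration takes no time and is no camera call; for the wrist camera it gives the pose at the moment of the call.
- workorder.hand_in(): hands the job in, once; it reports no verdict.
The state is a dict: "time_s": time; "q": joint angles; "dq": joint speeds; "joint_efforts": joint torques, N m; "eef_pos": TCP position; "eef_rot": TCP orientation; "wrist_force": force on the tool from outside, world axes, zero at the start; "torque": the same for the moment, N m; "opening": opening from 0.0 (shut) to 1.0 (fully open).
Only numpy, scipy, OpenCV 4.12 (cv2) and the standard library are available. Lean on these libraries where they do the work, as an engineer would, in place of code of your own. Each camera call takes 0.05 s, during which the arm holds its last target.

### The job

Close the service hatch on the low white box: swing the open flap down onto its soft rubber seal, press it on down through the seal until you feel the solid stop, and holding it there turn its wing knob a quarter turn clockwise, to its stop, so that the hidden tongue swings fully behind the frame edge and keeps the hatch shut. Feel your way: do not force the flap down or force the knob when the tongue catches on the frame edge. Then let go, leaving everything else lying about where it is.

Things in the scene. Friction and masses are not known exactly. Their poses are not given: they have to be found in the camera images.
- housing: Fixed low white service box, 250 (x) x 280 (y) x 85 mm high, with a framed opening in its top. Origin: centre of its underside. Its x axis points from the hatch's hinge to the hatch's free edge, y along the hinge, z up. Hinge axis: along y at x = -105 mm, z = 95 mm.
- frame_edge (a point): Middle of the frame edge that the tongue must go behind (under), on the box's top, 150 mm from the hinge. The steel strike bar under it, and a solid stop inside the seal that goes with it, are set at a height that differs by 11 mm from start to start and cannot be seen or measured: only felt.
- seal_strip (a point): Middle of the top of the black rubber seal strip, standing 18 mm above the frame: 170 mm long along y, 169 mm from the hinge. It is soft (4 N at first, then 0.25 N per mm). The hidden solid stop is met after 5.5 to 16.5 mm; the tongue clears the strike only in the last 2.5 mm before that stop.
- hatch_hinge (a point): Mid point of the hatch's hinge axis (95 mm above the cabinet floor); axes as the box.
- hatch (a joint): Opening angle of the hatch, rad: 0 is level; positive with its free edge raised. Stiff hinge (0.36 N m of friction): it stays where it is left. Resting loosely on the seal it reads about 0.07; latched, anywhere from about -0.03 to 0.055. The solid stop is met 0.03 to 0.1 rad below loose rest.
- hatch_edge (a point): Middle of the free edge of the hatch's outer (upper) face. Grey plate, 180 mm from hinge to free edge, 180 mm wide, 8 mm thick, about 0.3 kg, its mid-plane through the hinge axis. The point is 180 mm from the hinge, 4 mm outward of the mid-plane; its x points along the plate away from the hinge, z is the outward normal.
- wing_grip (a point): Grip point of the black wing knob: on its axis, 115 mm from the hinge, 33 mm outward of the plate's mid-plane. A 40 mm disc (up to 11 mm from the mid-plane) carries an upright wing 10 mm thick, 52 mm long, up to 45 mm from the mid-plane. Site y is the wing's long way, x its thickness, z the hatch's outward normal.
- knob (a joint): Wing knob angle, rad, growing clockwise seen from above: 0 unlocked, wing along the hinge; 1.5 the stop, wing square to the hinge, tongue fully behind the frame edge. 0.06 N m of friction. If not pressed far enough the tongue catches on the edge at 0.3 to 0.9 rad. Soft seal: 5 to 14 N down on the knob; then the solid stop. 17 N always reaches it; over 24 N, or twisting a caught tongue, is forcing.
- tongue_tip (a point): End of the steel cam tongue on the hatch's inner side, fixed to the knob: 16 mm wide, 6 mm thick, reaching 52 mm from the knob's axis along the wing's y axis, its middle 31 mm inward of the plate's mid-plane.
- spray_can: Bystander, to be left alone: metal spray can, 56 mm diameter, 170 mm tall. Origin: centre of its underside.
- jug: Bystander: white plastic jug with a grey cap, 75 x 120 x 230 mm. Origin: centre of its underside.
- bowl: Bystander: glass bowl, 180 mm diameter, 75 mm tall. Origin: centre of its underside.
- lamp: Bystander: small work lamp on a flat stand, 60 x 90 x 70 mm. Origin: centre of its underside.
- tailpiece: Bystander: black drain tailpiece lying on the floor, about 210 mm long (y), 52 mm thick. Origin: on the floor under its middle.
- screwdriver: Bystander: screwdriver lying down, about 200 mm long. Origin: underside of its middle.
- slip_nut: Bystander: white plastic ring nut, 42 mm across, 14 mm tall, lying on the service box's top beside the hatch. Origin: centre of its underside.
- strainer: Bystander: small steel sink strainer, 80 mm diameter, 30 mm tall. Origin: centre of its underside.

How it is judged:
On the way, in this order (a step that is already met when the one before it is completed fails the run):
1. the hatch is down on its seal with the tongue still unlocked (value of joint hatch below 0.1 rad and value of joint knob below 0.6 rad), for 0.1 s.
2. the knob is turned with the tongue behind the frame edge (value of joint knob above 1.2 rad and value of joint hatch below 0.075 rad), for 0.2 s.
At the end, for the whole second after the job is handed in: The hatch lies shut and at rest (hatch joint below 0.075 rad and above -0.06 rad), the wing knob is turned clockwise at least 1.2 rad (stop at 1.5 rad) so that the tongue is behind the frame edge (all of step 2 and value of joint hatch above -0.06 rad and linear speed of hatch below 0.02 m/s and angular speed of hatch below 0.05 rad/s); the robot touches nothing.
It fails at once if the hatch, tongue or knob is forced: more than 24 N between the hatch with its tongue and the box (contact force between hatch and housing above 24 N).
It fails at once if a bystander is pushed more than 30 mm (distance of any of spray_can, jug, bowl, lamp, tailpiece, screwdriver, slip_nut, strainer from where it was at the start of the episode above 0.03 m).
It also fails if it takes over 61 s, if anything falls off the work surface, if the arm or the gripper's body presses on something with over 40 N, if the wrist force passes 120 N, or if a joint passes its speed limit or range.

## Working session

There is one attempt and no reset: what is moved stays moved. The work goes in short steps, Python scripts to look and compute and a tool call to move; the robot and the scene stay as the last step left them, time stands still between calls to the robot, and variables do not carry over. Pictures are saved under pics/ and viewed, and the job is handed in when it is done.

Besides the shell and the picture viewer there is one more tool, called after "Request:" by a JSON object that holds its "fn" and its "kwargs", one argument or row to a line. move_arm: Moves the arm, as the interface text tells. Its arguments: {"type":"object","properties":{"increments":{"type":"array"},"gripper":{"type":"number"}},"required":["increments"]}

```bash
mkdir -p pics
cat > h.py <<'E'
import numpy as np,cv2
from bench import get_obs, viewer, workorder, ctrl
def snap(n,f):
    c=viewer.get_calibration(n); p,d=viewer.camera(n)
    cv2.imwrite(f'pics/{f}.png',p[:,:,::-1]); np.savez(f'pics/{f}.npz',p=p,d=d,**{k:np.array(v) for k,v in c.items()})
def R_(a):
    a=np.array(a,float)
    if a.shape==(3,3): return a
    w,x,y,z=a; from scipy.spatial.transform import Rotation as R
    return R.from_quat([x,y,z,w]).as_matrix()
def pts(f):
    z=np.load(f'pics/{f}.npz'); d=z['d']; K=z['intrinsics']; k1=float(z['k1'])
    h,w=d.shape; u,v=np.meshgrid(np.arange(w),np.arange(h))
    a=cv2.undistortPoints(np.stack([u,v],-1).reshape(-1,1,2).astype(float),K,np.array([k1,0,0,0,0.])).reshape(h,w,2)
    P=np.stack([a[...,0]*d,-a[...,1]*d,-d],-1)@R_(z['attitude']).T+z['origin']
    P[d==0]=np.nan
    return P
E
python3 - <<'E'
from h import *
o=get_obs(); print(o, ctrl.grip_point_offset)
for n in('scene','top','wrist'): snap(n,n+'0'); print(n,viewer.get_calibration(n))
E
```

```text
{'time_s': 0.0, 'q': array([-1.53728988e+00,  1.81566208e-01,  1.60801433e+00, -2.34743356e-05,
        1.35381237e+00, -2.06317931e-01]), 'dq': array([-1.67443391e-03,  9.67270343e-04,  1.22156889e-03,  1.17149555e-03,
       -5.56012590e-05, -4.86358857e-04]), 'joint_efforts': array([ 3.09126581e-04, -4.44875801e+01, -3.51331866e+01, -3.00874472e-04,
        9.26198554e-03,  4.43419850e-06]), 'eef_pos': array([ 0.13656138, -0.55796834,  0.23036696]), 'eef_rot': array([-6.81663925e-04,  7.86618065e-01, -6.17439235e-01, -5.87954848e-04]), 'wrist_force': array([0.30778425, 0.64849676, 0.6615014 ]), 'torque': array([ 0.00609481, -0.02150656, -0.00459074]), 'opening': 1.0043294361686825} 0.0187
scene {'intrinsics': array([[428.86201006,   0.        , 255.0288035 ],
       [  0.        , 428.86201006, 181.16882823],
       [  0.        ,   0.        ,   1.        ]]), 'k1': -0.01941097109051173, 'origin': array([ 1.16679897, -0.25280462,  1.11113248]), 'attitude': array([0.77992971, 0.26515684, 0.17776801, 0.53833079])}
top {'intrinsics': array([[411.00665959,   0.        , 253.75162402],
       [  0.        , 411.00665959, 189.84315006],
       [  0.        ,   0.        ,   1.        ]]), 'k1': -0.0037142734338898283, 'origin': array([0.39165672, 0.04129329, 1.58962915]), 'attitude': array([ 0.7175907 ,  0.01571868, -0.0223995 , -0.69592727])}
wrist {'intrinsics': array([[343.28152008,   0.        , 253.03915696],
       [  0.        , 343.28152008, 195.2274566 ],
       [  0.        ,   0.        ,   1.        ]]), 'k1': -0.0958162168498074, 'origin': array([ 0.20114565, -0.54202327,  0.37399654]), 'attitude': array([ 0.77978204, -0.10193825,  0.08098025, -0.6123649 ])}
```

View pics/scene0.png

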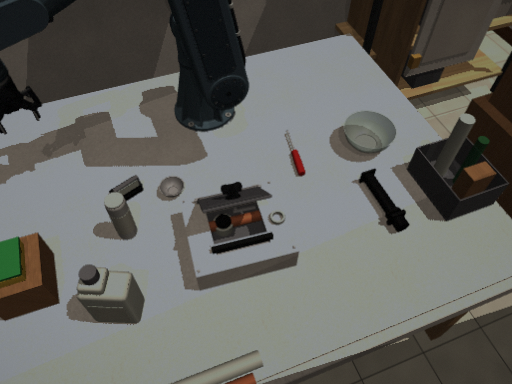

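View pics/top0.png

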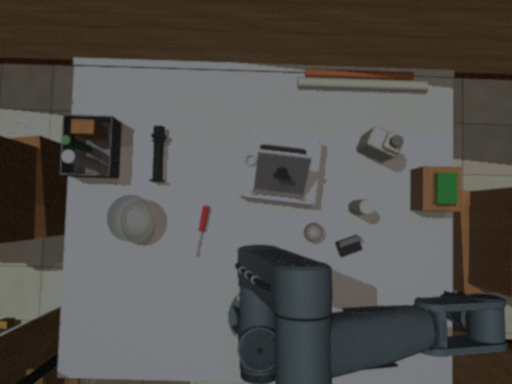

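The box sits in the middle (top view ~(283,172)). The seal is on the far side, the hinge is on the robot side, and the flap is open with the knob facing the robot.

Run:
```python
from h import *
for f,box in(('top0',(225,125,345,225)),('scene0',(160,160,320,300))):
    P=pts(f); im=cv2.imread(f'pics/{f}.png')
    x0,y0,x1,y1=box
    cv2.imwrite(f'pics/{f}c.png',cv2.resize(im[y0:y1,x0:x1],None,fx=5,fy=4 if 0 else 5,interpolation=cv2.INTER_CUBIC)[:600,:800])
P=pts('top0')
for uv in [(300,145),(318,160),(315,200),(250,192),(275,150),(290,150),(304,153),(262,165),(275,175),(285,175),(300,180),(262,190),(280,193),(305,198),(251,160)]: print('top',uv,P[uv[1],uv[0]].round(4))
P=pts('scene0')
for uv in [(232,189),(215,197),(250,195),(235,200),(205,208),(265,190),(242,243),(215,248),(270,238),(277,217),(200,265),(290,250)]: print('sc',uv,P[uv[1],uv[0]].round(4))
```

```text
top (300, 145) [ 0.6441 -0.1374  0.0847]
top (318, 160) [ 0.5909 -0.2056  0.0824]
top (315, 200) [ 0.4455 -0.2104  0.0024]
top (250, 192) [0.4641 0.0418 0.099 ]
top (275, 150) [ 0.6212 -0.045   0.0938]
top (290, 150) [ 0.6219 -0.0994  0.1006]
top (304, 153) [ 0.6139 -0.152   0.0913]
top (262, 165) [0.5534 0.0036 0.1898]
top (275, 175) [ 0.5189 -0.0408  0.2072]
top (285, 175) [ 0.5206 -0.0752  0.2002]
top (300, 180) [ 0.5087 -0.1319  0.1559]
top (262, 190) [ 0.4721 -0.0012  0.1103]
top (280, 193) [ 0.4634 -0.0666  0.1073]
top (305, 198) [ 0.4492 -0.1613  0.0791]
top (251, 160) [0.5824 0.0418 0.0871]
sc (232, 189) [ 0.5265 -0.0647  0.2012]
sc (215, 197) [ 0.485  -0.1033  0.1288]
sc (250, 195) [ 0.5539 -0.0245  0.1902]
sc (235, 200) [ 0.5629 -0.0691  0.2019]
sc (205, 208) [ 0.5635 -0.1493  0.208 ]
sc (265, 190) [0.4817 0.0499 0.0838]
sc (242, 243) [ 0.6347 -0.0776  0.1023]
sc (215, 248) [ 0.6217 -0.149   0.0987]
sc (270, 238) [6.423e-01 1.000e-04 9.340e-02]
sc (277, 217) [0.5839 0.0454 0.0881]
sc (200, 265) [ 0.6456 -0.1993  0.08  ]
sc (290, 250) [0.6904 0.039  0.0836]
```

View pics/top0c.png

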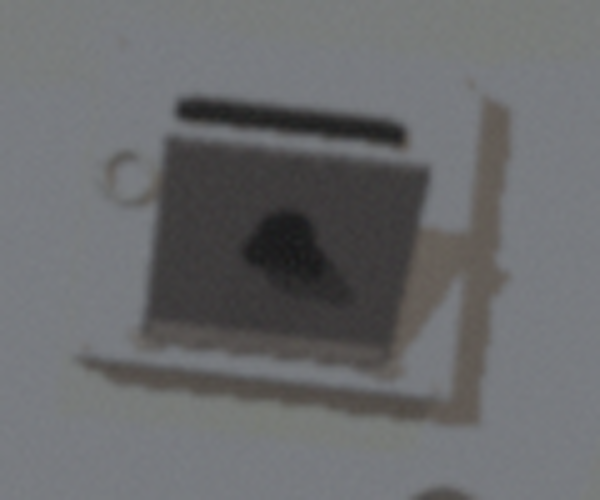

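View pics/scene0c.png

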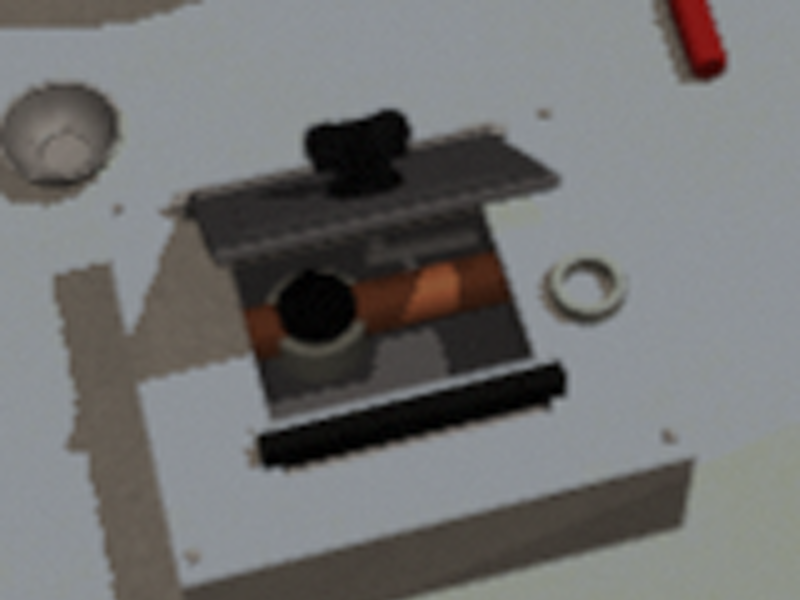

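Run:
```python
from h import *
for f in('top0','scene0'):
    P=pts(f).reshape(-1,3); P=P[~np.isnan(P[:,0])]
    B=P[(P[:,0]>.4)&(P[:,0]<.75)&(abs(P[:,1]+.07)<.22)]
    T=B[(abs(B[:,2]-.085)<.006)]
    r=cv2.minAreaRect(T[:,:2].astype(np.float32)*1000); print(f,'top rect',r,len(T),np.median(T[:,2]))
    H=B[(B[:,2]>.115)&(B[:,2]<.30)]
    # ransac plane
    rng=np.random.default_rng(0);best=0
    for _ in range(500):
        a=H[rng.choice(len(H),3,False)];n=np.cross(a[1]-a[0],a[2]-a[0]);n/=np.linalg.norm(n)+1e-12
        m=abs((H-a[0])@n)<.004
        if m.sum()>best:best=m.sum();M=m
    c=H[M].mean(0);n=np.linalg.svd(H[M]-c)[2][2];n*=np.sign(n[2])
    print('plane',n.round(4),c.round(4),best,len(H),'yaw',np.degrees(np.arctan2(-n[1],-n[0])),'ang',np.degrees(np.arccos(n[2])))
    K=H[((H-c)@n>.01)&((H-c)@n<.06)]
    print('knob',K.mean(0).round(4),len(K),((K-c)@n).max(), H[M].max(0),H[M].min(0))
    S=B[(B[:,2]>.093)&(B[:,2]<.112)&(B[:,0]>.59)]; print('seal',cv2.minAreaRect(S[:,:2].astype(np.float32)*1000),np.percentile(S[:,2],[5,50,95]),len(S))
```

```text
top0 top rect ((563.8165893554688, -66.69245910644531), (280.43768310546875, 250.95281982421875), 84.8907699584961) 2480 0.08447831157188956
plane [-0.6947  0.0601  0.7168] [ 0.5324 -0.0633  0.1735] 1540 1878 yaw -4.9457871574199626 ang 44.20931363422413
knob [ 0.52   -0.0625  0.2017] 112 0.04609793373410998 [0.59321401 0.02849791 0.2270546 ] [ 0.46532953 -0.15712183  0.1151045 ]
seal ((636.8648071289062, -70.4674072265625), (81.43473815917969, 271.7984619140625), 1.8630634546279907) [0.0940251  0.10081587 0.10659647] 217
scene0 top rect ((566.1105346679688, -67.91033935546875), (281.0128479003906, 253.67239379882812), 85.02570343017578) 4421 0.08389284064247327
plane [-0.6842  0.0584  0.727 ] [ 0.5494 -0.0702  0.1873] 822 1213 yaw -4.875269796023964 ang 43.367764069620534
knob [ 0.5246 -0.0652  0.1999] 220 0.040706866750806564 [0.59813696 0.02664695 0.22667054] [ 0.47043694 -0.15877535  0.11531755]
seal ((625.9102783203125, -44.792335510253906), (47.808494567871094, 223.75538635253906), 7.6303181648254395) [0.0943172  0.10071677 0.10448186] 401
```

Request:
{"fn": "move_arm", "kwargs": {
  "gripper": 0,
  "increments": [
    {"tz": -0.04},
    {"tz": -0.08},
    {"tz": -0.08,"tx": -0.02,"ty": -0.03,"turn": -4},
    {"tx": -0.329,"ty": -0.512,"tz": -0.07,"turn": -71.3},
    {"tx": -0.329,"ty": -0.512,"tz": -0.07,"turn": -71.3},
    {"tx": -0.329,"ty": -0.512,"tz": -0.07,"turn": -71.3},
    {"tx": -0.329,"ty": -0.512,"tz": -0.07,"turn": -71.3},
    {"tx": -0.329,"ty": -0.512,"tz": -0.07,"turn": -71.3},
    {"tx": -0.329,"ty": -0.512,"tz": -0.07,"turn": -71.3},
    {"tx": -0.329,"ty": -0.512,"tz": -0.07,"turn": -71.3},
    {"tx": -0.329,"ty": -0.512,"tz": -0.07,"turn": -71.3},
    {"tx": -0.329,"ty": -0.512,"tz": -0.07,"turn": -71.3},
    {"tx": -0.329,"ty": -0.512,"tz": -0.07,"turn": -71.3},
    {"tx": -0.329,"ty": -0.512,"tz": -0.07,"turn": -71.3},
    {"tx": -0.329,"ty": -0.512,"tz": -0.07,"turn": -71.3},
    {"tx": -0.329,"ty": -0.512,"tz": -0.07,"turn": -71.3},
    {"tx": -0.329,"ty": -0.512,"tz": -0.07,"turn": -71.3},
    {"tx": -0.329,"ty": -0.512,"tz": -0.07,"turn": -71.3},
    {"tx": -0.329,"ty": -0.512,"tz": -0.07,"turn": -71.3},
    {"tx": -0.329,"ty": -0.512,"tz": -0.07,"turn": -71.3}
  ]
}}

```text
validation failed for argument at $.in...
```

Request:
{"fn": "move_arm", "kwargs": {
  "gripper": 0,
  "increments": [
    {"tx": 0.0,"ty": 0.0,"tz": -0.04,"turn": 0.0},
    {"tx": 0.0,"ty": 0.0,"tz": -0.08,"turn": 0.0}
  ]
}}

```text
time_s: 0.32
eef_pos: [0.1365, -0.5565, 0.3087]
eef_rot: [-0.003, 0.787, -0.617, -0.003]
wrist_force: [0.6, -0.6, 0.7]
opening: 0.744
```

Request:
{"fn": "move_arm", "kwargs": {
  "gripper": 0,
  "increments": [
    {"tx": -0.329,"ty": -0.512,"tz": 0.01,"turn": -71.3},
    {"tx": -0.329,"ty": -0.512,"tz": 0.01,"turn": -71.3},
    {"tx": -0.329,"ty": -0.512,"tz": 0.01,"turn": -71.3},
    {"tx": -0.329,"ty": -0.512,"tz": 0.01,"turn": -71.3},
    {"tx": -0.329,"ty": -0.512,"tz": 0.01,"turn": -71.3},
    {"tx": -0.329,"ty": -0.512,"tz": 0.01,"turn": -71.3},
    {"tx": -0.329,"ty": -0.512,"tz": 0.01,"turn": -71.3},
    {"tx": -0.329,"ty": -0.512,"tz": 0.01,"turn": -71.3},
    {"tx": -0.329,"ty": -0.512,"tz": 0.01,"turn": -71.3},
    {"tx": -0.329,"ty": -0.512,"tz": 0.01,"turn": -71.3},
    {"tx": -0.329,"ty": -0.512,"tz": 0.01,"turn": -71.3},
    {"tx": -0.329,"ty": -0.512,"tz": 0.01,"turn": -71.3},
    {"tx": -0.329,"ty": -0.512,"tz": 0.01,"turn": -71.3},
    {"tx": -0.329,"ty": -0.512,"tz": 0.01,"turn": -71.3},
    {"tx": -0.329,"ty": -0.512,"tz": 0.01,"turn": -71.3},
    {"tx": -0.329,"ty": -0.512,"tz": 0.01,"turn": -71.3},
    {"tx": -0.329,"ty": -0.512,"tz": 0.01,"turn": -71.3}
  ]
}}

```text
time_s: 1.73
eef_pos: [0.5561, -0.116, 0.3006]
eef_rot: [-0.0, 0.999, -0.042, -0.001]
wrist_force: [-0.4, 0.5, 0.2]
opening: -0.001
```

Run:
```python
from h import *
o=get_obs(); print(o['time_s'],o['eef_pos'],o['eef_rot'],o['q'].round(2),o['wrist_force'],o['opening'])
q=o['eef_rot'];print(R_(q).round(3))
snap('wrist','w1'); snap('scene','s1')
P=pts('w1').reshape(-1,3); P=P[~np.isnan(P[:,0])]
B=P[(P[:,0]>.4)&(P[:,0]<.75)&(abs(P[:,1]+.07)<.22)]
H=B[(B[:,2]>.115)&(B[:,2]<.24)]
rng=np.random.default_rng(0);best=0
for _ in range(500):
    a=H[rng.choice(len(H),3,False)];n=np.cross(a[1]-a[0],a[2]-a[0]);n/=np.linalg.norm(n)+1e-12
    m=abs((H-a[0])@n)<.003
    if m.sum()>best:best=m.sum();M=m
c=H[M].mean(0);n=np.linalg.svd(H[M]-c,full_matrices=False)[2][2];n*=np.sign(n[2])
print(n,c,best,len(H),np.degrees(np.arctan2(-n[1],-n[0])),np.degrees(np.arccos(n[2])))
```

```text
1.7333 [ 0.55610152 -0.11603822  0.30056303] [-1.23674841e-04  9.99127313e-01 -4.17626908e-02 -6.89017980e-04] [-0.41  0.12  1.54 -0.    1.49 -0.33] [-0.35926586  0.53046963  0.21671973] -0.0010017013556582605
[[ 0.997 -0.083 -0.001]
 [-0.083 -0.997  0.   ]
 [-0.001 -0.    -1.   ]]
[-0.69366929  0.06028965  0.71776603] [ 0.54598514 -0.05881612  0.18530367] 26632 31109 -4.967329095802084 44.12965362655621
```

Request:
{"fn": "move_arm", "kwargs": {
  "gripper": 0,
  "increments": [
    {"tx": 0.0,"ty": 0.0,"tz": 0.03,"turn": 0.0},
    {"tx": 0.0,"ty": 0.0,"tz": 0.06,"turn": 0.0},
    {"tx": 0.0,"ty": 0.0,"tz": 0.075,"turn": 0.0},
    {"tx": 0.0,"ty": 0.0,"tz": 0.083,"turn": 0.0},
    {"tx": 0.003,"ty": 0.0,"tz": 0.09,"turn": 0.0},
    {"tx": 0.006,"ty": 0.0,"tz": 0.097,"turn": 0.0},
    {"tx": 0.009,"ty": 0.0,"tz": 0.104,"turn": 0.0},
    {"tx": 0.012,"ty": 0.0,"tz": 0.111,"turn": 0.0},
    {"tx": 0.016,"ty": 0.0,"tz": 0.117,"turn": 0.0},
    {"tx": 0.02,"ty": 0.0,"tz": 0.123,"turn": 0.0},
    {"tx": 0.024,"ty": 0.0,"tz": 0.129,"turn": 0.0},
    {"tx": 0.027,"ty": 0.0,"tz": 0.135,"turn": 0.0},
    {"tx": 0.027,"ty": 0.0,"tz": 0.135,"turn": 0.0}
  ]
}}

```text
time_s: 2.92
eef_pos: [0.5825, -0.1194, 0.1646]
eef_rot: [-0.0, 0.999, -0.043, -0.001]
wrist_force: [-0.1, -0.3, 0.6]
opening: 0.0
```

Run:
```python
from h import *
snap('scene','s2')
im=cv2.imread('pics/s2.png');cv2.imwrite('pics/s2c.png',cv2.resize(im[100:300,130:340],None,fx=3,fy=3,interpolation=cv2.INTER_CUBIC)[:600,:800])
```

```text
(no output)
```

View pics/s2c.png

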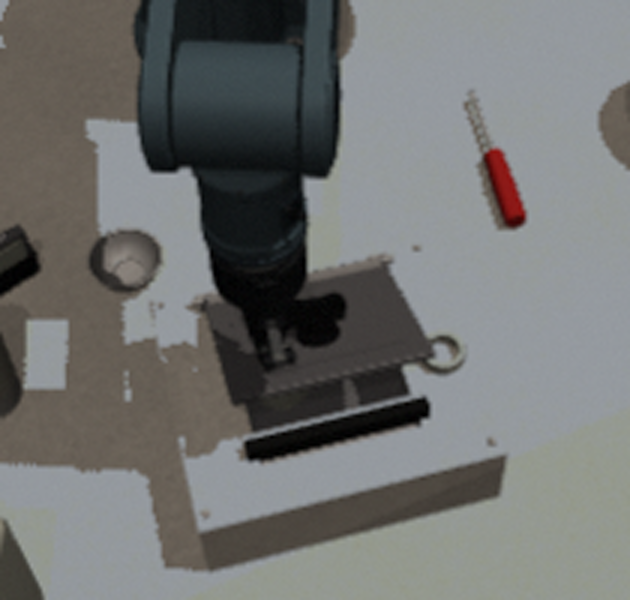

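The flap is going down under the fingers (crop: fingertip ~(275,355), flap free edge ~(340,375)), now at about 25°.

Request:
{"fn": "move_arm", "kwargs": {
  "gripper": 0,
  "increments": [
    {"tx": 0.003,"ty": 0.0,"tz": 0.007,"turn": 0.0},
    {"tx": 0.006,"ty": 0.0,"tz": 0.014,"turn": 0.0},
    {"tx": 0.008,"ty": 0.0,"tz": 0.02,"turn": 0.0},
    {"tx": 0.01,"ty": 0.0,"tz": 0.026,"turn": 0.0},
    {"tx": 0.012,"ty": 0.0,"tz": 0.032,"turn": 0.0},
    {"tx": 0.014,"ty": 0.0,"tz": 0.037,"turn": 0.0},
    {"tx": 0.015,"ty": 0.0,"tz": 0.041,"turn": 0.0},
    {"tx": 0.016,"ty": 0.0,"tz": 0.045,"turn": 0.0},
    {"tx": 0.016,"ty": 0.0,"tz": 0.045,"turn": 0.0}
  ]
}}

```text
time_s: 3.72
eef_pos: [0.5983, -0.1209, 0.1202]
eef_rot: [-0.0, 0.999, -0.043, -0.001]
wrist_force: [-0.4, -0.3, 0.3]
opening: 0.0
```

Request:
{"fn": "move_arm", "kwargs": {
  "gripper": 0,
  "increments": [
    {"tx": 0.0,"ty": 0.0,"tz": 0.002,"turn": 0.0},
    {"tx": 0.0,"ty": 0.0,"tz": 0.004,"turn": 0.0},
    {"tx": 0.0,"ty": 0.0,"tz": 0.004,"turn": 0.0}
  ]
}}

```text
time_s: 3.97
eef_pos: [0.5985, -0.121, 0.1171]
eef_rot: [-0.0, 0.999, -0.043, -0.0]
wrist_force: [0.6, -0.1, 1.0]
opening: -0.0
```

Request:
{"fn": "move_arm", "kwargs": {
  "gripper": 0,
  "increments": [
    {"tx": 0.0,"ty": 0.0,"tz": 0.001,"turn": 0.0},
    {"tx": 0.0,"ty": 0.0,"tz": 0.002,"turn": 0.0},
    {"tx": 0.0,"ty": 0.0,"tz": 0.002,"turn": 0.0}
  ]
}}

```text
time_s: 4.22
eef_pos: [0.5986, -0.1211, 0.1152]
eef_rot: [-0.0, 0.999, -0.043, -0.0]
wrist_force: [0.1, 0.5, -0.6]
opening: 0.001
```

Request:
{"fn": "move_arm", "kwargs": {
  "gripper": 0,
  "increments": [
    {"tx": 0.0,"ty": 0.0,"tz": 0.001,"turn": 0.0},
    {"tx": 0.0,"ty": 0.0,"tz": 0.002,"turn": 0.0},
    {"tx": 0.0,"ty": 0.0,"tz": 0.002,"turn": 0.0}
  ]
}}

```text
time_s: 4.47
eef_pos: [0.5985, -0.1211, 0.1131]
eef_rot: [-0.0, 0.999, -0.043, -0.0]
wrist_force: [0.7, -0.5, 0.4]
opening: -0.003
```

Request:
{"fn": "move_arm", "kwargs": {
  "gripper": 0,
  "increments": [
    {"tx": 0.0,"ty": 0.0,"tz": 0.001,"turn": 0.0},
    {"tx": 0.0,"ty": 0.0,"tz": 0.002,"turn": 0.0},
    {"tx": 0.0,"ty": 0.0,"tz": 0.002,"turn": 0.0}
  ]
}}

```text
time_s: 4.72
eef_pos: [0.5985, -0.121, 0.111]
eef_rot: [-0.0, 0.999, -0.043, -0.0]
wrist_force: [-0.4, -0.9, -0.2]
opening: -0.004
```

Request:
{"fn": "move_arm", "kwargs": {
  "gripper": 0,
  "increments": [
    {"tx": 0.0,"ty": 0.0,"tz": 0.001,"turn": 0.0},
    {"tx": 0.0,"ty": 0.0,"tz": 0.002,"turn": 0.0},
    {"tx": 0.0,"ty": 0.0,"tz": 0.002,"turn": 0.0}
  ]
}}

```text
time_s: 4.97
eef_pos: [0.5988, -0.1211, 0.1095]
eef_rot: [0.0, 0.999, -0.043, 0.0]
wrist_force: [-0.3, 0.5, 1.2]
opening: -0.0
```

Run:
```python
from h import *
o=get_obs(); print(o['wrist_force'],o['torque'])
snap('scene','s3')
im=cv2.imread('pics/s3.png');cv2.imwrite('pics/s3c.png',cv2.resize(im[100:300,130:340],None,fx=3,fy=3,interpolation=cv2.INTER_CUBIC)[:600,:800])
P=pts('s3').reshape(-1,3); P=P[~np.isnan(P[:,0])]
H0=np.array([.4604,-.0583,0.095]); e=np.array([.9962,-.0872,0]);f=np.array([.0872,.9962,0])
L=np.stack([(P-H0)@e,(P-H0)@f,P[:,2]],-1)
m=(L[:,0]>.05)&(L[:,0]<.175)&(abs(L[:,1]-.06)<.02)&(L[:,2]<.2)&(L[:,2]>.08)
print(m.sum(),np.polyfit(L[m,0],L[m,2],1))
```

```text
[-0.31316962  0.52805489  1.2236039 ] [0.00351205 0.08235346 0.07507713]
525 [0.06664586 0.09911514]
```

View pics/s3c.png

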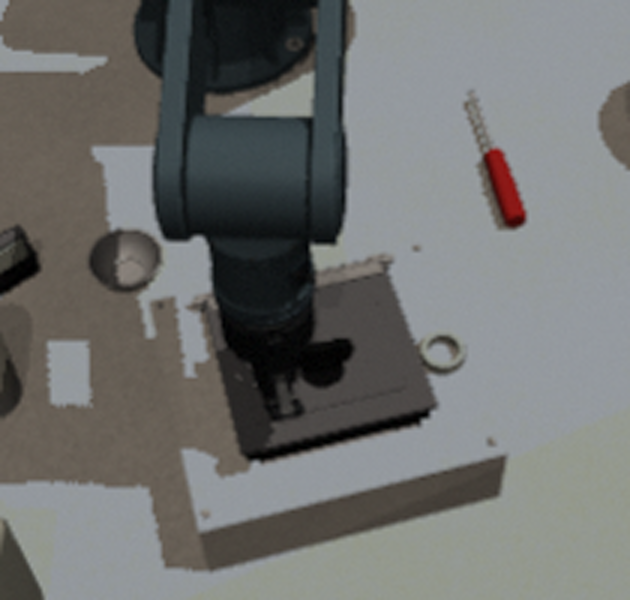

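Request:
{"fn": "move_arm", "kwargs": {
  "gripper": 0,
  "increments": [
    {"tx": 0.0,"ty": 0.0,"tz": -0.03,"turn": 0.0},
    {"tx": 0.0,"ty": 0.0,"tz": -0.06,"turn": 0.0},
    {"tx": 0.0,"ty": 0.0,"tz": -0.09,"turn": 0.0},
    {"tx": -0.03,"ty": -0.05,"tz": -0.11,"turn": 0.0},
    {"tx": -0.03,"ty": -0.05,"tz": -0.11,"turn": 0.0},
    {"tx": -0.03,"ty": -0.05,"tz": -0.11,"turn": 0.0},
    {"tx": -0.03,"ty": -0.05,"tz": -0.11,"turn": 0.0}
  ]
}}

```text
time_s: 5.6
eef_pos: [0.5731, -0.0681, 0.2199]
eef_rot: [0.0, 0.999, -0.042, 0.001]
wrist_force: [0.3, 0.5, -0.2]
opening: 0.0
```

Run:
```python
from h import *
o=get_obs(); print(o['eef_pos'],o['wrist_force'],o['opening'])
snap('wrist','w4')
P=pts('w4').reshape(-1,3); P=P[~np.isnan(P[:,0])]
H0=np.array([.4604,-.0583,0.095]); e=np.array([.9962,-.0872,0]);f=np.array([.0872,.9962,0])
L=np.stack([(P-H0)@e,(P-H0)@f,P[:,2]],-1)
m=(L[:,0]>.03)&(L[:,0]<.175)&(abs(L[:,1])<.08)&(L[:,2]<.2)&(L[:,2]>.08)
pl=m&(abs(L[:,1])>.04)
A=np.c_[L[pl,:2],np.ones(pl.sum())];c,*_=np.linalg.lstsq(A,L[pl,2],rcond=None);print(c)
k=m&(L[:,2]-(L[:,:2]@c[:2]+c[2])>.025)&(L[:,2]<.165)
print(k.sum(),L[k].min(0),L[k].max(0),np.median(L[k],0)); r=cv2.minAreaRect((L[k,:2]*1000).astype(np.float32));print(r)
```

```text
[ 0.57314312 -0.0680899   0.21989691] [ 0.34123661  0.48115077 -0.192378  ] 0.0004613828460406067
[ 0.06442918 -0.00046647  0.10108402]
1102 [ 0.10625987 -0.01914588  0.13470145] [0.12160548 0.02859384 0.14998845] [0.11428247 0.00613229 0.14672648]
((114.20606231689453, 4.467092514038086), (48.37551498413086, 10.803110122680664), 82.86666107177734)
```

View pics/w4.png

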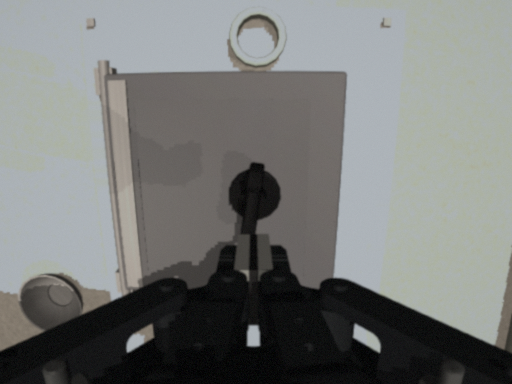

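Request:
{"fn": "move_arm", "kwargs": {
  "gripper": 0.5,
  "increments": [
    {"tx": 0.0,"ty": 0.0,"tz": 0.0,"turn": 5.0},
    {"tx": 0.0,"ty": 0.0,"tz": 0.0,"turn": 5.0},
    {"tx": 0.0,"ty": 0.0,"tz": 0.0,"turn": 5.0},
    {"tx": 0.0,"ty": 0.0,"tz": 0.0,"turn": 5.0},
    {"tx": 0.0,"ty": 0.0,"tz": 0.025,"turn": 5.0},
    {"tx": 0.0,"ty": 0.0,"tz": 0.05,"turn": 5.0},
    {"tx": 0.0,"ty": 0.0,"tz": 0.07,"turn": 5.0},
    {"tx": 0.0,"ty": 0.0,"tz": 0.085,"turn": 5.0},
    {"tx": 0.0,"ty": 0.0,"tz": 0.095,"turn": 5.0},
    {"tx": 0.0,"ty": 0.0,"tz": 0.101,"turn": 5.0},
    {"tx": 0.0,"ty": 0.0,"tz": 0.101,"turn": 5.0}
  ]
}}

```text
time_s: 6.57
eef_pos: [0.5724, -0.0687, 0.117]
eef_rot: [-0.0, 0.996, -0.087, -0.001]
wrist_force: [0.3, 0.7, 0.2]
opening: 0.501
```

Run:
```python
from h import *
o=get_obs(); print(o['wrist_force'],o['torque'],o['opening'])
snap('wrist','w5')
```

```text
[0.27620536 0.74143491 0.1766912 ] [-0.01761128  0.02008986 -0.05039188] 0.5009297158445535
```

View pics/w5.png

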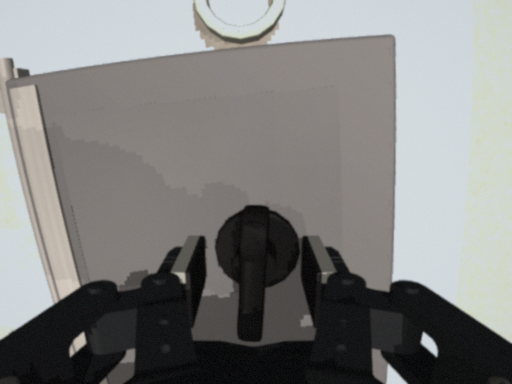

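Wing (250-257, 208-338) is centred between the pads at x≈200 and 305. Closing.

Request:
{"fn": "move_arm", "kwargs": {
  "gripper": 0,
  "increments": [
    {"tx": 0.0,"ty": 0.0,"tz": 0.0,"turn": 0.0},
    {"tx": 0.0,"ty": 0.0,"tz": 0.0,"turn": 0.0},
    {"tx": 0.0,"ty": 0.0,"tz": 0.0,"turn": 0.0},
    {"tx": 0.0,"ty": 0.0,"tz": 0.0,"turn": 0.0},
    {"tx": 0.0,"ty": 0.0,"tz": 0.0,"turn": 0.0},
    {"tx": 0.0,"ty": 0.0,"tz": 0.0,"turn": 0.0}
  ]
}}

```text
time_s: 7.12
eef_pos: [0.5735, -0.0689, 0.1186]
eef_rot: [0.0, 0.996, -0.087, 0.001]
wrist_force: [-0.8, -0.8, -2.6]
opening: 0.107
```

Run:
```python
from h import *
o=get_obs(); print(o['wrist_force'],o['torque'],o['opening'],o['eef_pos'])
```

```text
[-0.8134629  -0.79673746 -2.59714242] [-0.17956205 -0.86576744 -0.05409504] 0.1068552015518018 [ 0.57347417 -0.06886579  0.11855272]
```

```bash
cat > f.py <<'E'
from h import *
o=get_obs(); F=np.array(o['wrist_force']);T=np.array(o['torque']);p=np.array(o['eef_pos'])
e=np.array([.9962,-.0872,0]);f=np.array([.0872,.9962,0])
r=(p-np.array([.4604,-.0583,.095]))@e; h=p[2]-.095
M=-h*(F@e)+r*F[2]-T@f
q=o['eef_rot'];R=R_(q)
print('t',o['time_s'],'pos',p.round(4),'F',F.round(1),'T',T.round(2),'Mclose',round(M,2),'equivN',round(M/.115,1),'seal',round((M-.1)/.169,1),'op',round(o['opening'],3),'yaw',round(np.degrees(np.arctan2(R[1,0],R[0,0])),2),'tilt',R[:2,2].round(4))
E
python3 f.py
```

```text
t 7.1167 pos [ 0.5735 -0.0689  0.1186] F [-0.8 -0.8 -2.6] T [-0.18 -0.87 -0.05] Mclose 0.6 equivN 5.2 seal 3.0 op 0.107 yaw -9.97 tilt [ 0.0013 -0.0004]
```

Request:
{"fn": "move_arm", "kwargs": {
  "gripper": 0,
  "increments": [
    {"tx": 0.0,"ty": 0.0,"tz": 0.001,"turn": 0.0},
    {"tx": 0.0,"ty": 0.0,"tz": 0.002,"turn": 0.0},
    {"tx": 0.0,"ty": 0.0,"tz": 0.002,"turn": 0.0}
  ]
}}

```text
time_s: 7.37
eef_pos: [0.5738, -0.0689, 0.1167]
eef_rot: [0.0, 0.996, -0.087, 0.001]
wrist_force: [1.6, -0.9, -0.1]
opening: 0.102
```

```bash
python3 f.py
```

```text
t 7.3667 pos [ 0.5738 -0.0689  0.1167] F [ 1.6 -0.9 -0.1] T [-0.23 -0.97  0.01] Mclose 0.94 equivN 8.2 seal 5.0 op 0.102 yaw -9.96 tilt [ 0.0016 -0.0004]
```

Request:
{"fn": "move_arm", "kwargs": {
  "gripper": 0,
  "increments": [
    {"tx": 0.0,"ty": 0.0,"tz": 0.001,"turn": 0.0},
    {"tx": 0.0,"ty": 0.0,"tz": 0.002,"turn": 0.0},
    {"tx": 0.0,"ty": 0.0,"tz": 0.002,"turn": 0.0}
  ]
}}

```text
time_s: 7.62
eef_pos: [0.574, -0.0689, 0.1151]
eef_rot: [0.0, 0.996, -0.087, 0.001]
wrist_force: [3.6, -0.5, 3.9]
opening: 0.106
```

```bash
python3 f.py
```

```text
t 7.6167 pos [ 0.574  -0.0689  0.1151] F [ 3.6 -0.5  3.9] T [-0.22 -0.91 -0.05] Mclose 1.3 equivN 11.3 seal 7.1 op 0.106 yaw -9.96 tilt [ 0.0021 -0.0006]
```

```bash
cat > a.py <<'E'
from h import *
import sys
n=sys.argv[1]
H0=np.array([.4604,-.0583,0.095]); e=np.array([.9962,-.0872,0]);f=np.array([.0872,.9962,0])
for cam in ('scene','wrist'):
    snap(cam,n+cam)
    P=pts(n+cam).reshape(-1,3); P=P[~np.isnan(P[:,0])]
    L=np.stack([(P-H0)@e,(P-H0)@f,P[:,2]],-1)
    m=(L[:,0]>.03)&(L[:,0]<.174)&(L[:,1]>.045)&(L[:,1]<.085)&(L[:,2]<.13)&(L[:,2]>.09)
    c=np.polyfit(L[m,0],L[m,2],1); r=L[m,2]-np.polyval(c,L[m,0]); k=abs(r)<.004
    print(cam,m.sum(),np.polyfit(L[m,0][k],L[m,2][k],1), 'edge z', np.median(L[m&(L[:,0]>.15),2]))
    m=(L[:,0]>.17)&(L[:,0]<.24)&(L[:,1]>.1)&(L[:,1]<.13)&(L[:,2]<.1)&(L[:,2]>.07);print('frame z',np.median(L[m,2]))
E
python3 a.py x1; python3 f.py
```

```text
scene 589 [0.02608066 0.09881071] edge z 0.10280690280520866
frame z 0.08365328713492493
wrist 28890 [0.02461782 0.10079487] edge z 0.10449800130002855
frame z 0.08576067186275471
t 7.7167 pos [ 0.574  -0.0689  0.1151] F [3.4 0.1 4.9] T [-0.25 -0.9  -0.02] Mclose 1.41 equivN 12.3 seal 7.7 op 0.102 yaw -9.96 tilt [ 0.0022 -0.0006]
```

Request:
{"fn": "move_arm", "kwargs": {
  "gripper": 0,
  "increments": [
    {"tx": 0.0,"ty": 0.0,"tz": 0.001,"turn": 0.0},
    {"tx": 0.0,"ty": 0.0,"tz": 0.001,"turn": 0.0},
    {"tx": 0.0,"ty": 0.0,"tz": 0.001,"turn": 0.0}
  ]
}}

```text
time_s: 7.97
eef_pos: [0.5741, -0.069, 0.1142]
eef_rot: [0.0, 0.996, -0.087, 0.001]
wrist_force: [4.1, -0.7, 5.3]
opening: 0.106
```

```bash
python3 f.py; python3 a.py x2
```

```text
t 7.9667 pos [ 0.5741 -0.069   0.1142] F [ 4.1 -0.7  5.3] T [-0.21 -0.84 -0.04] Mclose 1.38 equivN 12.0 seal 7.6 op 0.106 yaw -9.96 tilt [ 0.0024 -0.0006]
scene 597 [0.01682426 0.09893014] edge z 0.1013729481367065
frame z 0.08374037223130704
wrist 28971 [0.01734259 0.1008    ] edge z 0.1033328086575866
frame z 0.0857639997151215
```

Request:
{"fn": "move_arm", "kwargs": {
  "gripper": 0,
  "increments": [
    {"tx": 0.001,"ty": 0.0,"tz": 0.001,"turn": 0.0},
    {"tx": 0.001,"ty": 0.0,"tz": 0.001,"turn": 0.0},
    {"tx": 0.001,"ty": 0.0,"tz": 0.001,"turn": 0.0}
  ]
}}

```text
time_s: 8.32
eef_pos: [0.5746, -0.0689, 0.1131]
eef_rot: [0.0, 0.996, -0.087, 0.001]
wrist_force: [2.6, -0.3, 5.9]
opening: 0.108
```

```bash
python3 f.py; python3 a.py x3
```

```text
t 8.3167 pos [ 0.5746 -0.0689  0.1131] F [ 2.6 -0.3  5.9] T [-0.12 -0.5  -0.11] Mclose 1.14 equivN 9.9 seal 6.1 op 0.108 yaw -9.96 tilt [ 0.001  -0.0003]
scene 592 [0.00829226 0.09892432] edge z 0.09987822739632701
frame z 0.08363468310024946
wrist 29055 [0.00822319 0.10081263] edge z 0.10185285165119956
frame z 0.08575203006519551
```

Request:
{"fn": "move_arm", "kwargs": {
  "gripper": 0,
  "increments": [
    {"tx": 0.0005,"ty": 0.0,"tz": 0.001,"turn": 0.0},
    {"tx": 0.0005,"ty": 0.0,"tz": 0.001,"turn": 0.0},
    {"tx": 0.0005,"ty": 0.0,"tz": 0.001,"turn": 0.0}
  ]
}}

```text
time_s: 8.67
eef_pos: [0.5747, -0.0689, 0.112]
eef_rot: [0.0, 0.996, -0.087, 0.0]
wrist_force: [2.0, -0.0, 8.7]
opening: 0.102
```

```bash
python3 f.py; python3 a.py x4
```

```text
t 8.6667 pos [ 0.5747 -0.0689  0.112 ] F [ 2.  -0.   8.7] T [-0.05 -0.21 -0.03] Mclose 1.18 equivN 10.2 seal 6.4 op 0.102 yaw -9.95 tilt [ 0.0001 -0.0001]
scene 595 [0.00149321 0.09891404] edge z 0.09912265506036055
frame z 0.08372522278188177
wrist 29076 [-0.0002505  0.1008123] edge z 0.10046342206382658
frame z 0.08578050057468138
```

Request:
{"fn": "move_arm", "kwargs": {
  "gripper": 0,
  "increments": [
    {"tx": 0.0,"ty": 0.0,"tz": 0.001,"turn": 0.0},
    {"tx": 0.0,"ty": 0.0,"tz": 0.001,"turn": 0.0},
    {"tx": 0.0,"ty": 0.0,"tz": 0.001,"turn": 0.0}
  ]
}}

```text
time_s: 9.02
eef_pos: [0.5748, -0.0689, 0.1114]
eef_rot: [0.0, 0.996, -0.087, 0.0]
wrist_force: [1.3, 0.2, 10.1]
opening: 0.107
```

```bash
python3 f.py; python3 a.py x5
```

```text
t 9.0167 pos [ 0.5748 -0.0689  0.1114] F [ 1.3  0.2 10.1] T [-0.07  0.1  -0.08] Mclose 1.04 equivN 9.1 seal 5.6 op 0.107 yaw -9.95 tilt [ 0.0003 -0.0002]
scene 601 [-0.00642843  0.09884391] edge z 0.09767975205581414
frame z 0.08378468094516056
wrist 29140 [-0.00627252  0.1008426 ] edge z 0.0995351041578954
frame z 0.08574617654418833
```

Request:
{"fn": "move_arm", "kwargs": {
  "gripper": 0,
  "increments": [
    {"tx": 0.0,"ty": 0.0,"tz": 0.001,"turn": 0.0},
    {"tx": 0.0,"ty": 0.0,"tz": 0.001,"turn": 0.0},
    {"tx": 0.0,"ty": 0.0,"tz": 0.001,"turn": 0.0}
  ]
}}

```text
time_s: 9.37
eef_pos: [0.5749, -0.0689, 0.1107]
eef_rot: [0.0, 0.996, -0.087, 0.0]
wrist_force: [0.6, 1.5, 12.7]
opening: 0.107
```

```bash
python3 f.py; python3 a.py x6
```

```text
t 9.3667 pos [ 0.5749 -0.0689  0.1107] F [ 0.6  1.5 12.7] T [ 0.06  0.27 -0.06] Mclose 1.18 equivN 10.2 seal 6.4 op 0.107 yaw -9.94 tilt [ 0.0004 -0.0003]
scene 598 [-0.01059204  0.09873647] edge z 0.09677227418524681
frame z 0.08374440113726656
wrist 29177 [-0.01185812  0.10082712] edge z 0.09858889387644039
frame z 0.08578790383722706
```

Request:
{"fn": "move_arm", "kwargs": {
  "gripper": 0,
  "increments": [
    {"tx": 0.0,"ty": 0.0,"tz": 0.0005,"turn": 0.0},
    {"tx": 0.0,"ty": 0.0,"tz": 0.0005,"turn": 0.0},
    {"tx": 0.0,"ty": 0.0,"tz": 0.0005,"turn": 0.0}
  ]
}}

```text
time_s: 9.72
eef_pos: [0.5749, -0.069, 0.1105]
eef_rot: [0.0, 0.996, -0.087, 0.0]
wrist_force: [0.1, 0.9, 13.6]
opening: 0.105
```

```bash
python3 f.py; python3 a.py x7
```

```text
t 9.7167 pos [ 0.5749 -0.069   0.1105] F [ 0.1  0.9 13.6] T [ 0.09  0.57 -0.11] Mclose 0.99 equivN 8.6 seal 5.3 op 0.105 yaw -9.94 tilt [ 0.0005 -0.0003]
scene 601 [-0.01590966  0.09906868] edge z 0.09605799572012308
frame z 0.08369982425393085
wrist 29212 [-0.01404087  0.10084338] edge z 0.0982462608617182
frame z 0.08575830278170027
```

Request:
{"fn": "move_arm", "kwargs": {
  "gripper": 0,
  "increments": [
    {"tx": 0.0,"ty": 0.0,"tz": 0.001,"turn": 0.0},
    {"tx": 0.0,"ty": 0.0,"tz": 0.001,"turn": 0.0},
    {"tx": 0.0,"ty": 0.0,"tz": 0.001,"turn": 0.0}
  ]
}}

```text
time_s: 10.07
eef_pos: [0.575, -0.069, 0.1097]
eef_rot: [0.0, 0.996, -0.087, 0.0]
wrist_force: [-0.5, 1.1, 14.5]
opening: 0.108
```

```bash
python3 f.py; python3 a.py x8
```

```text
t 10.0667 pos [ 0.575  -0.069   0.1097] F [-0.5  1.1 14.5] T [ 0.07  0.68 -0.03] Mclose 1.0 equivN 8.7 seal 5.3 op 0.108 yaw -9.94 tilt [ 0.0006 -0.0003]
scene 600 [-0.02207138  0.09911999] edge z 0.09517194561040476
frame z 0.083502492401065
wrist 29260 [-0.02055263  0.10084886] edge z 0.09717992642817305
frame z 0.0857364791090893
```

Request:
{"fn": "move_arm", "kwargs": {
  "gripper": 0,
  "increments": [
    {"tx": 0.0,"ty": 0.0,"tz": 0.001,"turn": 0.0},
    {"tx": 0.0,"ty": 0.0,"tz": 0.001,"turn": 0.0},
    {"tx": 0.0,"ty": 0.0,"tz": 0.001,"turn": 0.0}
  ]
}}

```text
time_s: 10.42
eef_pos: [0.5751, -0.069, 0.109]
eef_rot: [0.0, 0.996, -0.087, 0.0]
wrist_force: [-0.3, 2.1, 17.3]
opening: 0.104
```

```bash
python3 f.py; python3 a.py x9
```

```text
t 10.4167 pos [ 0.5751 -0.069   0.109 ] F [-0.3  2.1 17.3] T [ 0.14  0.86 -0.03] Mclose 1.12 equivN 9.8 seal 6.1 op 0.104 yaw -9.94 tilt [ 0.0007 -0.0004]
scene 597 [-0.02363528  0.09860261] edge z 0.09437964592728365
frame z 0.08365114783890548
wrist 29294 [-0.02664618  0.10085188] edge z 0.09619201799479338
frame z 0.08574008813757795
```

Request:
{"fn": "move_arm", "kwargs": {
  "gripper": 0,
  "increments": [
    {"tx": 0.0,"ty": 0.0,"tz": 0.0005,"turn": 0.0},
    {"tx": 0.0,"ty": 0.0,"tz": 0.001,"turn": 0.0},
    {"tx": 0.0,"ty": 0.0,"tz": 0.001,"turn": 0.0}
  ]
}}

```text
time_s: 10.77
eef_pos: [0.5753, -0.069, 0.1088]
eef_rot: [0.0, 0.996, -0.087, 0.001]
wrist_force: [-2.0, 2.9, 22.1]
opening: 0.109
```

```bash
python3 f.py; python3 a.py x10
```

```text
t 10.7667 pos [ 0.5753 -0.069   0.1088] F [-2.   2.9 22.1] T [ 0.31  1.21 -0.02] Mclose 1.35 equivN 11.7 seal 7.4 op 0.109 yaw -9.93 tilt [ 0.0012 -0.0005]
scene 599 [-0.02650508  0.09893228] edge z 0.0946639318556739
frame z 0.08356295125131896
wrist 29403 [-0.02692205  0.10086148] edge z 0.09614114565941506
frame z 0.08576082016605971
```

The reaction jumped about 5 N with no further flap motion (angle ≈ -0.027), so this is the stop. Now turn in stages.

Request:
{"fn": "move_arm", "kwargs": {
  "gripper": 0,
  "increments": [
    {"tx": 0.0,"ty": 0.0,"tz": 0.0,"turn": 3.0},
    {"tx": 0.0,"ty": 0.0,"tz": 0.0,"turn": 6.0},
    {"tx": 0.0,"ty": 0.0,"tz": 0.0,"turn": 9.0},
    {"tx": 0.0,"ty": 0.0,"tz": 0.0,"turn": 12.0},
    {"tx": 0.0,"ty": 0.0,"tz": 0.0,"turn": 12.0}
  ]
}}

```text
time_s: 11.28
eef_pos: [0.5754, -0.069, 0.1088]
eef_rot: [0.0, 0.981, -0.192, 0.001]
wrist_force: [-2.3, 2.0, 21.4]
opening: 0.105
```

```bash
python3 f.py; python3 a.py y1
```

```text
t 11.2833 pos [ 0.5754 -0.069   0.1088] F [-2.3  2.  21.4] T [ 0.27  1.11 -0.04] Mclose 1.38 equivN 12.0 seal 7.6 op 0.105 yaw -22.09 tilt [ 0.0015 -0.0006]
scene 589 [-0.02670838  0.09890338] edge z 0.09448093954989334
frame z 0.08373389907160778
wrist 28591 [-0.02692121  0.10086321] edge z 0.09618356682955909
frame z 0.08543326057261623
```

Smooth, with no torque build-up. On through the catch zone in small steps.

Request:
{"fn": "move_arm", "kwargs": {
  "gripper": 0,
  "increments": [
    {"tx": 0.0,"ty": 0.0,"tz": 0.0,"turn": 3.0},
    {"tx": 0.0,"ty": 0.0,"tz": 0.0,"turn": 6.0},
    {"tx": 0.0,"ty": 0.0,"tz": 0.0,"turn": 8.0},
    {"tx": 0.0,"ty": 0.0,"tz": 0.0,"turn": 8.0}
  ]
}}

```text
time_s: 11.72
eef_pos: [0.5755, -0.069, 0.1088]
eef_rot: [0.0, 0.966, -0.259, 0.001]
wrist_force: [-1.5, 0.7, 21.3]
opening: 0.112
```

```bash
python3 f.py
```

```text
t 11.7167 pos [ 0.5755 -0.069   0.1088] F [-1.5  0.7 21.3] T [ 0.29  1.02 -0.08] Mclose 1.45 equivN 12.6 seal 8.0 op 0.112 yaw -30.04 tilt [ 0.0017 -0.0006]
```

Request:
{"fn": "move_arm", "kwargs": {
  "gripper": 0,
  "increments": [
    {"tx": 0.0,"ty": 0.0,"tz": 0.0,"turn": 3.0},
    {"tx": 0.0,"ty": 0.0,"tz": 0.0,"turn": 6.0},
    {"tx": 0.0,"ty": 0.0,"tz": 0.0,"turn": 8.0},
    {"tx": 0.0,"ty": 0.0,"tz": 0.0,"turn": 8.0}
  ]
}}

```text
time_s: 12.05
eef_pos: [0.5756, -0.0691, 0.1088]
eef_rot: [0.0, 0.945, -0.326, 0.001]
wrist_force: [-1.2, 0.7, 20.4]
opening: 0.106
```

```bash
python3 f.py
```

```text
t 12.05 pos [ 0.5756 -0.0691  0.1088] F [-1.2  0.7 20.4] T [ 0.28  1.01 -0.02] Mclose 1.34 equivN 11.7 seal 7.4 op 0.106 yaw -38.04 tilt [ 0.0019 -0.0007]
```

Request:
{"fn": "move_arm", "kwargs": {
  "gripper": 0,
  "increments": [
    {"tx": 0.0,"ty": 0.0,"tz": 0.0,"turn": 3.0},
    {"tx": 0.0,"ty": 0.0,"tz": 0.0,"turn": 6.0},
    {"tx": 0.0,"ty": 0.0,"tz": 0.0,"turn": 8.0},
    {"tx": 0.0,"ty": 0.0,"tz": 0.0,"turn": 8.0}
  ]
}}

```text
time_s: 12.38
eef_pos: [0.5756, -0.0691, 0.1088]
eef_rot: [-0.0, 0.92, -0.391, 0.001]
wrist_force: [-0.6, 1.8, 20.2]
opening: 0.101
```

```bash
python3 f.py;python3 a.py y2
```

```text
t 12.3833 pos [ 0.5756 -0.0691  0.1088] F [-0.6  1.8 20.2] T [ 0.25  1.01 -0.08] Mclose 1.31 equivN 11.4 seal 7.2 op 0.101 yaw -46.04 tilt [ 0.002  -0.0008]
scene 602 [-0.02743355  0.09898191] edge z 0.0943294509853232
frame z 0.08398482341083668
wrist 26092 [-0.02718378  0.10091598] edge z 0.09619575173076103
frame z 0.08595107078041278
```

Request:
{"fn": "move_arm", "kwargs": {
  "gripper": 0,
  "increments": [
    {"tx": 0.0,"ty": 0.0,"tz": 0.0,"turn": 3.0},
    {"tx": 0.0,"ty": 0.0,"tz": 0.0,"turn": 6.0},
    {"tx": 0.0,"ty": 0.0,"tz": 0.0,"turn": 8.0},
    {"tx": 0.0,"ty": 0.0,"tz": 0.0,"turn": 8.0}
  ]
}}

```text
time_s: 12.82
eef_pos: [0.5757, -0.0691, 0.1088]
eef_rot: [-0.0, 0.891, -0.454, 0.001]
wrist_force: [-1.1, 1.1, 19.1]
opening: 0.107
```

```bash
python3 f.py
```

```text
t 12.8167 pos [ 0.5757 -0.0691  0.1088] F [-1.1  1.1 19.1] T [ 0.21  0.99 -0.04] Mclose 1.22 equivN 10.6 seal 6.6 op 0.107 yaw -54.04 tilt [ 0.002  -0.0008]
```

Request:
{"fn": "move_arm", "kwargs": {
  "gripper": 0,
  "increments": [
    {"tx": 0.0,"ty": 0.0,"tz": 0.0,"turn": 3.0},
    {"tx": 0.0,"ty": 0.0,"tz": 0.0,"turn": 6.0},
    {"tx": 0.0,"ty": 0.0,"tz": 0.0,"turn": 9.0},
    {"tx": 0.0,"ty": 0.0,"tz": 0.0,"turn": 12.0},
    {"tx": 0.0,"ty": 0.0,"tz": 0.0,"turn": 12.0}
  ]
}}

```text
time_s: 13.23
eef_pos: [0.5759, -0.0693, 0.1088]
eef_rot: [-0.0, 0.838, -0.545, 0.001]
wrist_force: [0.3, 0.9, 19.2]
opening: 0.103
```

```bash
python3 f.py
```

```text
t 13.2333 pos [ 0.5759 -0.0693  0.1088] F [ 0.3  0.9 19.2] T [ 0.16  0.67 -0.09] Mclose 1.55 equivN 13.4 seal 8.6 op 0.103 yaw -66.1 tilt [ 0.0026 -0.001 ]
```

Request:
{"fn": "move_arm", "kwargs": {
  "gripper": 0,
  "increments": [
    {"tx": 0.0,"ty": 0.0,"tz": 0.0,"turn": 3.0},
    {"tx": 0.0,"ty": 0.0,"tz": 0.0,"turn": 6.0},
    {"tx": 0.0,"ty": 0.0,"tz": 0.0,"turn": 9.0},
    {"tx": 0.0,"ty": 0.0,"tz": 0.0,"turn": 12.0},
    {"tx": 0.0,"ty": 0.0,"tz": 0.0,"turn": 12.0}
  ]
}}

```text
time_s: 13.65
eef_pos: [0.576, -0.0694, 0.1087]
eef_rot: [-0.0, 0.777, -0.63, 0.001]
wrist_force: [-0.5, 0.1, 19.0]
opening: 0.103
```

```bash
python3 f.py;python3 a.py y3
```

```text
t 13.65 pos [ 0.576  -0.0694  0.1087] F [-0.5  0.1 19. ] T [ 0.17  0.67 -0.05] Mclose 1.53 equivN 13.3 seal 8.5 op 0.103 yaw -78.1 tilt [ 0.0028 -0.0011]
scene 490 [-0.02749979  0.09911563] edge z 0.09443094615535252
frame z 0.08378508182014233
wrist 18273 [-0.02766666  0.10097641] edge z 0.09618292492353579
frame z 0.08577850203187859
```

Request:
{"fn": "move_arm", "kwargs": {
  "gripper": 0,
  "increments": [
    {"tx": 0.0,"ty": 0.0,"tz": 0.0,"turn": 3.0},
    {"tx": 0.0,"ty": 0.0,"tz": 0.0,"turn": 6.0},
    {"tx": 0.0,"ty": 0.0,"tz": 0.0,"turn": 9.0},
    {"tx": 0.0,"ty": 0.0,"tz": 0.0,"turn": 9.0}
  ]
}}

```text
time_s: 14.08
eef_pos: [0.576, -0.0695, 0.1087]
eef_rot: [-0.0, 0.725, -0.689, 0.001]
wrist_force: [0.5, -0.2, 18.0]
opening: 0.102
```

```bash
python3 f.py
```

```text
t 14.0833 pos [ 0.576  -0.0695  0.1087] F [ 0.5 -0.2 18. ] T [ 0.07  0.68 -0.06] Mclose 1.4 equivN 12.2 seal 7.7 op 0.102 yaw -87.1 tilt [ 0.0028 -0.0013]
```

Request:
{"fn": "move_arm", "kwargs": {
  "gripper": 0,
  "increments": [
    {"tx": 0.0,"ty": 0.0,"tz": 0.0,"turn": 1.0},
    {"tx": 0.0,"ty": 0.0,"tz": 0.0,"turn": 2.0},
    {"tx": 0.0,"ty": 0.0,"tz": 0.0,"turn": 2.0}
  ]
}}

```text
time_s: 14.33
eef_pos: [0.5759, -0.0695, 0.1087]
eef_rot: [-0.001, 0.713, -0.701, 0.001]
wrist_force: [0.1, -0.4, 18.7]
opening: 0.107
```

```bash
python3 f.py
```

```text
t 14.3333 pos [ 0.5759 -0.0695  0.1087] F [ 0.1 -0.4 18.7] T [ 0.1   0.6  -0.07] Mclose 1.56 equivN 13.6 seal 8.6 op 0.107 yaw -89.0 tilt [ 0.0028 -0.0013]
```

Request:
{"fn": "move_arm", "kwargs": {
  "gripper": 0,
  "increments": [
    {"tx": 0.0,"ty": 0.0,"tz": 0.0,"turn": 1.0},
    {"tx": 0.0,"ty": 0.0,"tz": 0.0,"turn": 2.0},
    {"tx": 0.0,"ty": 0.0,"tz": 0.0,"turn": 2.0}
  ]
}}

```text
time_s: 14.58
eef_pos: [0.5759, -0.0695, 0.1087]
eef_rot: [0.0, -0.701, 0.713, -0.001]
wrist_force: [0.2, -0.7, 18.8]
opening: 0.1
```

```bash
python3 f.py; python3 a.py y4
```

```text
t 14.5833 pos [ 0.5759 -0.0695  0.1087] F [ 0.2 -0.7 18.8] T [ 0.04  0.63 -0.06] Mclose 1.54 equivN 13.4 seal 8.5 op 0.1 yaw -90.99 tilt [ 0.0028 -0.0014]
scene 459 [-0.02421796  0.09863809] edge z 0.09453577081187536
frame z 0.08362289303227133
wrist 14368 [-0.03038376  0.10136873] edge z 0.09617107888323378
frame z 0.08579803897678463
```

View pics/y4wrist.png

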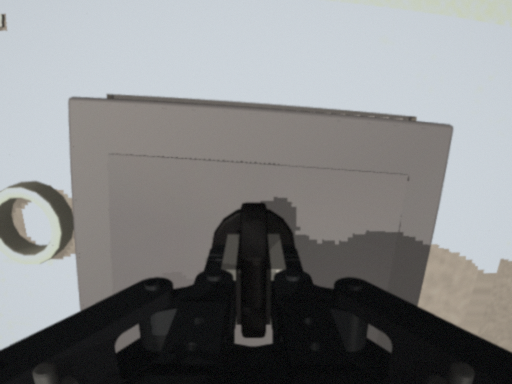

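Request:
{"fn": "move_arm", "kwargs": {
  "gripper": 0,
  "increments": [
    {"tx": 0.0,"ty": 0.0,"tz": 0.0,"turn": 1.0},
    {"tx": 0.0,"ty": 0.0,"tz": 0.0,"turn": 2.0},
    {"tx": 0.0,"ty": 0.0,"tz": 0.0,"turn": 2.0}
  ]
}}

```text
time_s: 14.93
eef_pos: [0.576, -0.0696, 0.1087]
eef_rot: [0.0, -0.689, 0.725, -0.002]
wrist_force: [0.1, -0.7, 18.3]
opening: 0.104
```

```bash
python3 f.py
```

```text
t 14.9333 pos [ 0.576  -0.0696  0.1087] F [ 0.1 -0.7 18.3] T [-0.02  0.48  0.78] Mclose 1.65 equivN 14.3 seal 9.2 op 0.104 yaw -92.89 tilt [ 0.0028 -0.002 ]
```

Torque jumped to 0.78 N m at about 88°, so that is the knob stop. Back off the twist, ease the press, then release.

Request:
{"fn": "move_arm", "kwargs": {
  "gripper": 0,
  "increments": [
    {"tx": 0.0,"ty": 0.0,"tz": 0.0,"turn": -1.5},
    {"tx": 0.0,"ty": 0.0,"tz": -0.0005,"turn": -1.5},
    {"tx": 0.0,"ty": 0.0,"tz": -0.001,"turn": -1.5},
    {"tx": 0.0,"ty": 0.0,"tz": -0.0015,"turn": -1.5},
    {"tx": 0.0,"ty": 0.0,"tz": -0.002,"turn": -1.5},
    {"tx": 0.0,"ty": 0.0,"tz": -0.002,"turn": -1.5}
  ]
}}

```text
time_s: 15.43
eef_pos: [0.5758, -0.0696, 0.1097]
eef_rot: [0.0, -0.698, 0.716, -0.001]
wrist_force: [3.1, -1.1, 9.8]
opening: 0.103
```

```bash
python3 f.py
```

```text
t 15.4333 pos [ 0.5758 -0.0696  0.1097] F [ 3.1 -1.1  9.8] T [-0.1  -0.11  0.23] Mclose 1.21 equivN 10.5 seal 6.5 op 0.103 yaw -91.42 tilt [ 0.0027 -0.0015]
```

Now open the gripper to half, then rise.

Request:
{"fn": "move_arm", "kwargs": {
  "gripper": 0.5,
  "increments": [
    {"tx": 0.0,"ty": 0.0,"tz": -0.001,"turn": 0.0},
    {"tx": 0.0,"ty": 0.0,"tz": -0.001,"turn": 0.0},
    {"tx": 0.0,"ty": 0.0,"tz": -0.001,"turn": 0.0},
    {"tx": 0.0,"ty": 0.0,"tz": -0.001,"turn": 0.0},
    {"tx": 0.0,"ty": 0.0,"tz": -0.001,"turn": 0.0},
    {"tx": 0.0,"ty": 0.0,"tz": -0.001,"turn": 0.0}
  ]
}}

```text
time_s: 15.93
eef_pos: [0.5741, -0.0688, 0.1083]
eef_rot: [-0.0, -0.698, 0.716, 0.001]
wrist_force: [0.8, 0.3, 0.0]
opening: 0.5
```

```bash
python3 f.py; python3 a.py z1
```

```text
t 15.9333 pos [ 0.5741 -0.0688  0.1083] F [0.8 0.3 0. ] T [0.05 0.01 0.06] Mclose -0.03 equivN -0.2 seal -0.7 op 0.5 yaw -91.46 tilt [-0.0012  0.0004]
scene 425 [-0.02004103  0.09983785] edge z 0.09663826775878703
frame z 0.08354901802512515
wrist 14271 [-0.01715195  0.10147186] edge z 0.09844755389592695
frame z 0.08579097078483244
```

View pics/z1wrist.png

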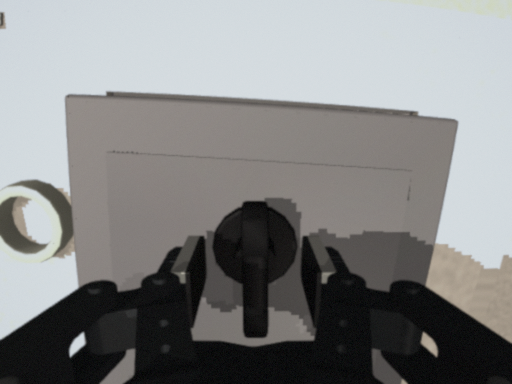

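The hatch sprang back only about 2 mm against the strike and holds (edge z ≈ 0.098). The wing (256, 205-335) stands free between the open pads. Rising straight up.

Request:
{"fn": "move_arm", "kwargs": {
  "gripper": 0.5,
  "increments": [
    {"tx": 0.0,"ty": 0.0,"tz": -0.015,"turn": 0.0},
    {"tx": 0.0,"ty": 0.0,"tz": -0.03,"turn": 0.0},
    {"tx": 0.0,"ty": 0.0,"tz": -0.06,"turn": 0.0},
    {"tx": 0.0,"ty": 0.0,"tz": -0.09,"turn": 0.0},
    {"tx": 0.0,"ty": 0.0,"tz": -0.12,"turn": 0.0},
    {"tx": 0.0,"ty": 0.0,"tz": -0.15,"turn": 0.0},
    {"tx": 0.0,"ty": 0.0,"tz": -0.18,"turn": 0.0},
    {"tx": 0.0,"ty": 0.0,"tz": -0.18,"turn": 0.0},
    {"tx": 0.0,"ty": 0.0,"tz": -0.18,"turn": 0.0},
    {"tx": 0.0,"ty": 0.0,"tz": -0.18,"turn": 0.0}
  ]
}}

```text
time_s: 16.87
eef_pos: [0.5742, -0.0688, 0.2883]
eef_rot: [-0.0, -0.698, 0.716, 0.0]
wrist_force: [0.5, 0.2, 0.0]
opening: 0.503
```

```bash
python3 f.py; python3 a.py z2
```

```text
t 16.8667 pos [ 0.5742 -0.0688  0.2883] F [0.5 0.2 0. ] T [0.04 0.05 0.02] Mclose -0.13 equivN -1.2 seal -1.4 op 0.503 yaw -91.46 tilt [-0.0006  0.0002]
scene 624 [-0.0157755   0.09926159] edge z 0.09655920784995775
frame z 0.08364516952037526
wrist 5361 [-0.01287335  0.10088895] edge z 0.09844159779420933
frame z 0.08582630460249754
```

View pics/z2wrist.png

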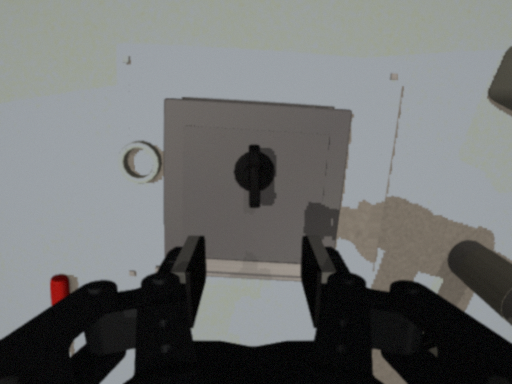

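View pics/z2scene.png

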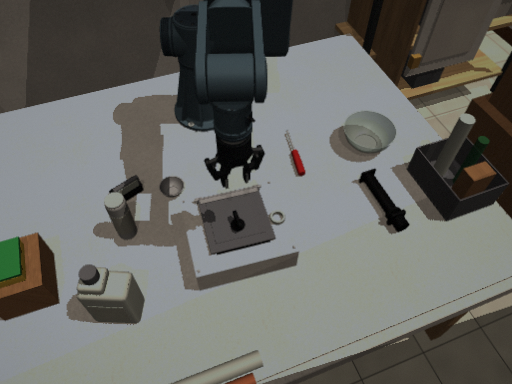

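The hatch is shut at about -0.014 rad. The wing is square to the hinge (wrist view 254, 145-205), and the bystanders are where they were. Handing in.

```bash
python3 -c "
from bench import workorder
print(workorder.hand_in())"
```

```text
the job is handed in; nothing more can be done
None
```

The hatch is shut and latched, and the job is handed in; it was finished about 17 s into the 61 s limit. No verdict was reported.

- **Closing:** I swung the flap down onto its seal with the closed fingers and gripped the wing knob. I then pressed in steps of 1 mm or less until the force jumped about 5 N with no further flap movement, at about -0.027 rad.
- **Force:** At the stop I was pushing down on the knob with about 22 N. My estimate of the force between hatch and box stayed at or below about 9 N, against the 24 N limit. That estimate is calculated from the wrist readings, not measured directly.
- **Latching:** I turned the knob clockwise with no catch until the twist rose to about 0.8 N m at the stop. I then backed off the twist by about 1.5°, eased the press and let go.
- **Last checks:** The hatch rose only about 2 mm after release and now reads about -0.013 to -0.016 rad. The wing stands square to the hinge. The gripper is about 18 cm clear with wrist force near zero, and the bystanders look unmoved in the picture.
- **Disagreement:** The scene and wrist cameras differed by about 2 mm in height, which is within the stated calibration error. I relied on the fitted flap slope instead of absolute height.

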